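Pop a sauce tin from the counter dispenser and trap it

TASK

On the market-stall counter, press the red spring bar of the tin dispenser fully down with one finger so that the red-labelled sauce tin pops up out of its well, and catch the tin on the steel slide with the other finger before it runs off the open end. Do not lift or tip the tin, and leave everything else on the counter where it is. Finish while holding: the red bar still fully down and the tin at rest on the slide, clear of the well, leaning on your finger.

Things in the scene. Friction and masses are not known exactly. Their poses are not given: they have to be found in the camera images.
- rack: Steel tin dispenser, fixed, foot 215 x 165 mm. Origin: on the counter under the slide's centre line. x: level direction in which tins run; y: left of that, the red bar's side; z up. The straight slide falls 12 degrees towards +x: its floor is 0.045 - 0.213 x m high, 48 mm wide between two rails, 5 mm thick, 12 mm above the floor, outer faces at y = +-29 mm.
- tin: Red-labelled tin, 44 mm across and 44 mm long, about 0.12 kg, loose, lying on its side across the slide so that it can roll. Origin: its middle, 22 mm above what it lies on; y along its axis. Starts in the well, origin at about x = -60, y = 0, z = 71 mm in the rack frame. Clear of the well once its origin is past x = -20 mm.
- press_bar (a joint): Red press bar: 0 = up, 0.012 m = fully down (straight down). Spring 1.5 N at the top, 4.5 N fully down, then a hard stop; it springs back when let go. It is linked to the yellow plate in the well, which rises as much as the bar goes down: the tin is freed at about 9 mm and rolls off by itself.
- press_bar_top (a point): Centre of the red bar's top face, moves with it; at x = 48, y = 50, z = 52 mm in the rack frame when up. The bar is 60 mm long (along the slide), 30 mm wide, its top sloped like the floor. Square to the slope its top is 17 mm above the floor's plane when up, 5 mm when down, so a second fingertip over the slide then ends about 5 mm above the floor.
- stop_point (a point): Point on the slide floor, on its centre line, level with the middle of the red bar and 50 mm across from the bar's centre line: a good place for the catching finger. The side rail stands between this point and the bar.
- well_edge (a point): Middle of the slide floor's upper edge (x = -45 mm in the rack frame). Uphill of it is the well, 52 mm long; its yellow bottom plate, sloped alike, lies 9 mm below the line of the floor, and that step holds the tin.
- slide_end (a point): Middle of the open lower edge of the slide floor (x = 98 mm in the rack frame, 24 mm above the counter); nothing stops a tin there. A tin let loose runs from the well off this end in well under a second.
- spare_a: Spare tin, green label, same size, standing upright on the dispenser's low side deck (about x = -70, y = -66 mm in the rack frame, its top 72 mm above the counter), loose; leave alone. Origin: centre of its underside.
- spare_b: Second spare tin like the first, on the same deck at about x = -12, y = -66 mm in the rack frame, loose; leave alone. Origin: centre of its underside.
- tray: Dark steel baking tray with focaccia, 200 x 170 x 24 mm, fixed; not part of the job. Origin: centre of its underside.
- portion: Cut focaccia portion, 80 x 45 x 20 mm, lying in the tray, loose; leave alone. Origin: centre of its underside.
- shaker: Aluminium salt shaker, 42 mm across, 74 mm high, loose; leave alone. Origin: centre of its underside.
- spatula: Spatula with a wooden handle, 200 mm long, lying flat, loose; leave alone.
- bowl: White bowl, 90 mm across, 45 mm high, loose; leave alone. Origin: centre of its underside.
- oil: Green glass oil bottle, 52 mm across, 160 mm high, loose; leave alone. Origin: centre of its underside.

How it is judged:
On the way, in this order (a step that is already met when the one before it is completed fails the run):
1. the red bar is pressed down (8 mm or more) (value of joint press_bar above 0.008 m).
2. the tin is out of the well, on the slide and stopped against a finger (x of tin in the frame of rack between -0.025 and 0.085 m and z of tin in the frame of rack between 0.042 and 0.08 m and contact force between the fingers and tin above 0.02 N and linear speed of tin below 0.03 m/s), for 0.2 s.
At the end, for the whole second after the job is handed in: The red bar is held at least 10 mm down (of 12); the tin lies on the slide, its middle between x = -25 and 85 mm and 42 to 80 mm high in the rack frame, its axis within 0.37 rad of level, slower than 20 mm/s, and touches the fingers with more than 0.02 N (value of joint press_bar above 0.01 m and x of tin in the frame of rack between -0.025 and 0.085 m and z of tin in the frame of rack between 0.042 and 0.08 m and contact force between the fingers and tin above 0.02 N and linear speed of tin below 0.02 m/s and angle between tin's own y axis and vertical above 1.2 rad); the arm keeps its last pose, push and grip.
It fails at once if the tin leaves the slide (runs off the end) (x of tin in the frame of rack above 0.112 m or z of tin in the frame of rack below 0.035 m).
It fails at once if the tin is lifted off the dispenser (20 mm or more above where the pop brings it) (z of tin in the frame of rack above 0.103 m or (x of tin in the frame of rack above -0.025 m and z of tin in the frame of rack above 0.092 m)).
It fails at once if the tin is tipped over (angle between tin's own y axis and vertical below 0.9 rad).
It fails at once if another loose thing (spare tin, focaccia portion, shaker, spatula, bowl, oil bottle) is moved more than 20 mm (distance of any of spare_a, spare_b, portion, shaker, spatula, bowl, oil from where it was at the start of the episode above 0.02 m).
It also fails if it takes over 30 s, if anything falls off the work surface, if the arm or the gripper's body presses on something with over 40 N, if the wrist force passes 120 N, or if a joint passes its speed limit or range.

ROBOT

A 6-joint arm with a two-finger parallel gripper is mounted at the origin on the work surface. World frame = base frame: x ahead of the robot, y to its left, z up, the work surface at z = 0. Lengths are in m, angles in rad, forces in N, time in s.
With the tool pointing down it reaches from about 0.375 to 0.9 m from the base axis. Payload 3.1 kg.
Tool frame: the origin (TCP) lies at the very end of the fingers, on their centre line; the grasp point (between the pads) lies 19 mm behind it (manip.pinch_z is the distance from the TCP to the grasp point, in m); z points along the fingers, y is the line along which they close (so a half turn about z gives the same grasp; the last joint's range is limited). The gripper opens to 85 mm and grips with 20 to 120 N. Pads are 22 mm wide; open, the fingers measure 114 mm over their backs; the gripper's body (76 mm by 85 mm) begins 54 mm behind the grasp point. The pads swing forward as they close: fully open they stand 13 mm farther back than shut.
Start: joints at [1.161, 0.527, 1.433, -0, 1.181, -0.178], TCP at [0.144, 0.608, 0.231] pointing down, gripper open.
Joint ranges: [-3.08, 3.08], [-0.75, 2.2], [0.22, 2.44], [-1.43, 4.57], [0, 2.65], [-2.85, 2.85]. Speed limits (rad/s): [2.79, 2.79, 3.14, 3.14, 3.14, 3.14].

INTERFACE

Orientations are given as a unit quaternion [x, y, z, w].
In Python, from station import manip gives the robot as it stands.
- The arm moves only by the tool servo_tool, never from a script. Its argument "commands" is one flat list of numbers, 7 for each row, row after row: the shift along the tool's x, y, z each as a share of 500 mm, from -1 to 1, then the turn, a rotation vector about the tool's x, y, z each as a share of 360 degrees, from -1 to 1, then the opening, from -1 (shut) to 1 (fully open). In form: [dx, dy, dz, rx, ry, rz, claw, dx, dy, dz, rx, ry, rz, claw, ...]. A call has 1 to 12 rows; each row shifts and turns the commanded pose from where the row before left it, along the tool's axes as they then stand; what a row does not reach is not made up. A row lasts 1/12 s, in which the tool goes at most 41.7 mm and 7.16 degrees, less where a joint would pass 70% of its speed; a pose out of reach is approached as far as the arm can. A call with a number of a shift or a turn outside -1 to 1 is refused whole. A call with a gripper value outside its range is refused whole. The fingers move at their own pace and stop on an object; "force" is the grip in N (left out, the last holds). Time passes only in rows, so rows that do not move let the fingers close. It gives the time, the measured TCP pose, the force, the opening and the grip force at its end, in the units of the state.
- manip.sense(): the state, without advancing time (a new reading comes with each control period).
- manip.snapshot(name): name is "scene" or "top"; returns a dict with "img" (400x640x3 uint8, red, green, blue), "mtx" (3x3 intrinsics, pixels), "world_to_cam" (4x4, takes a point from world to camera coordinates). Camera axes: x right, y up, looking along -z (the intrinsics and any distortion apply to the point x, -y, -z); pixel columns grow to the right and rows downward; lengths in m; the calibration is good to about 2 mm. A picture is of the moment at which its call begins. There is no depth.
- manip.sign_off(): hands the job in; it is judged then, once.
Trained networks look in a picture, given as the dict that the camera call returned (one of the last four; its "shot" number tells which), for a name from the list of things; names that differ only in an ending like _2 or _b are one class to them, and where a whole thing is asked for, a point or a joint stands for the part that bears it (a point fixed in the world has none). Each returns a list of dicts, best first, with "conf" (0 to 1); they miss things now and then, are a little off and sometimes report something else, mostly with a low value. They report only what shows in the picture. A call takes as long as a camera call.
- manip.look_for(picture, query): "box" ([left, top, width, height] in pixels, round what is visible of it).
- manip.silhouettes(picture, query): "pixels" (400x640 bool, what is visible of it) and "box" ([left, top, width, height] in pixels, round what is visible of it).
The state is a dict: "t": time; "q": joint angles; "qd": joint speeds; "tau": joint torques, N m; "tcp_pos": TCP position; "tool_rot": TCP orientation; "force": force on the tool from outside, world axes, zero at the start; "ft_torque": the same for the moment, N m; "finger_gap": opening from 0.0 (shut) to 1.0 (fully open); "gripper_force": force on a finger pad.
Only numpy, scipy, OpenCV 4.12 (cv2) and the standard library are available. Lean on these libraries where they do the work, as an engineer would, in place of code of your own. Each camera call takes 0.05 s, during which the arm holds its last target. There are 200 camera calls.

## Working session

There is one attempt and no reset: what is moved stays moved. The work goes in short steps, Python scripts to look and compute and a tool call to move; the robot and the scene stay as the last step left them, time stands still between calls to the robot, and variables do not carry over. Pictures are saved under pics/ and viewed, at most 10 in all, crops included, and the job is handed in when it is done.

Besides the shell and the picture viewer there is one more tool, called after "Emit:" by a JSON object that holds its "op" and its "data", one argument or row to a line. servo_tool: Moves the arm, as the interface text tells. Its arguments: {"type":"object","properties":{"commands":{"type":"array"},"force":{"type":"number"}},"required":["commands"]}

```bash
mkdir -p pics; cat > h.py <<'E'
import numpy as np, cv2
from station import manip
E
python3 - <<'E'
from h import *
s=manip.sense(); print(s['t'],s['tcp_pos'],s['tool_rot'],s['finger_gap'])
for n in("scene","top"):
    p=manip.snapshot(n); cv2.imwrite(f"pics/{n}.png",p["img"][:,:,::-1])
    np.savez(f"{n}.npz",**{k:p[k] for k in("mtx","world_to_cam","img")})
    print(n,p["mtx"].tolist(),p["world_to_cam"].round(4).tolist(),[k for k in p])
    for q in("rack","tin","press_bar","spare_a"):
        print(q,[(d["conf"],d["box"]) for d in manip.look_for(p,q)[:3]])
E
```

```text
0.0 [0.14326336 0.60763181 0.23034958] [ 1.15649711e-01  9.93289497e-01 -1.01207008e-03 -3.08451925e-04] 0.9995865058262441
scene [[402.6470447490408, 0.0, 317.4542796760372], [0.0, 402.6470447490408, 199.42761333107208], [0.0, 0.0, 1.0]] [[-0.8406, 0.5416, 0.004, 0.4694], [-0.429, -0.6704, 0.6054, 0.2022], [0.3306, 0.5072, 0.7959, -1.3531], [0.0, 0.0, 0.0, 1.0]] ['img', 'mtx', 'world_to_cam', 'shot']
rack [(0.87, [302.3, 218.9, 92.8, 86.5]), (0.41, [267.5, 251.8, 15.8, 22.1])]
tin [(0.66, [361.0, 225.2, 21.8, 19.3]), (0.29, [270.1, 250.9, 12.6, 25.4]), (0.19, [339.4, 268.8, 23.5, 19.1])]
press_bar [(0.56, [342.2, 265.5, 24.0, 22.8])]
spare_a [(0.65, [332.8, 223.9, 18.2, 18.9]), (0.6, [347.1, 211.0, 17.4, 22.1]), (0.19, [269.4, 249.0, 13.8, 25.1])]
top [[514.0035557062529, 0.0, 324.9036942907914], [0.0, 514.0035557062529, 189.69364910034352], [0.0, 0.0, 1.0]] [[0.0086, -0.9999, 0.0061, -0.0102], [0.9851, 0.0095, 0.1717, -0.5827], [-0.1718, 0.0046, 0.9851, -1.6368], [0.0, 0.0, 0.0, 1.0]] ['img', 'mtx', 'world_to_cam', 'shot']
rack [(0.93, [245.5, 164.9, 55.1, 64.4]), (0.2, [284.5, 135.2, 15.1, 16.6])]
tin [(0.6, [258.6, 202.6, 20.1, 16.4])]
press_bar [(0.69, [248.0, 171.3, 9.9, 19.8])]
spare_a [(0.7, [283.5, 184.4, 10.0, 18.4]), (0.5, [287.3, 203.0, 6.2, 17.3])]
```

```bash
python3 - <<'E'
import cv2
a=cv2.imread("pics/scene.png")[190:320,270:420]; b=cv2.imread("pics/top.png")[150:245,225:325]
cv2.imwrite("pics/c1.png",cv2.resize(a,None,fx=4.5,fy=4.5,interpolation=2)); cv2.imwrite("pics/c2.png",cv2.resize(b,None,fx=6,fy=6,interpolation=2))
E
```

```text
(no output)
```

View pics/top.png

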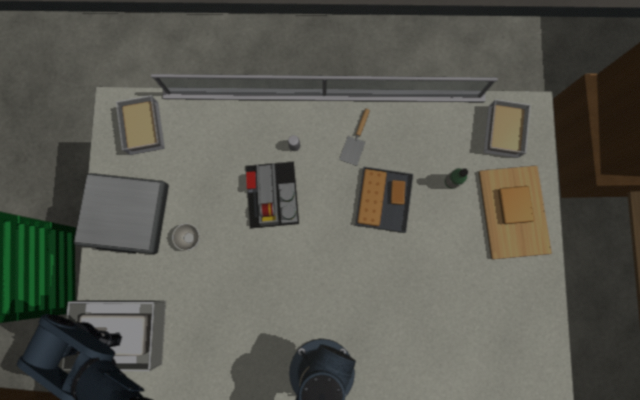

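View pics/c1.png

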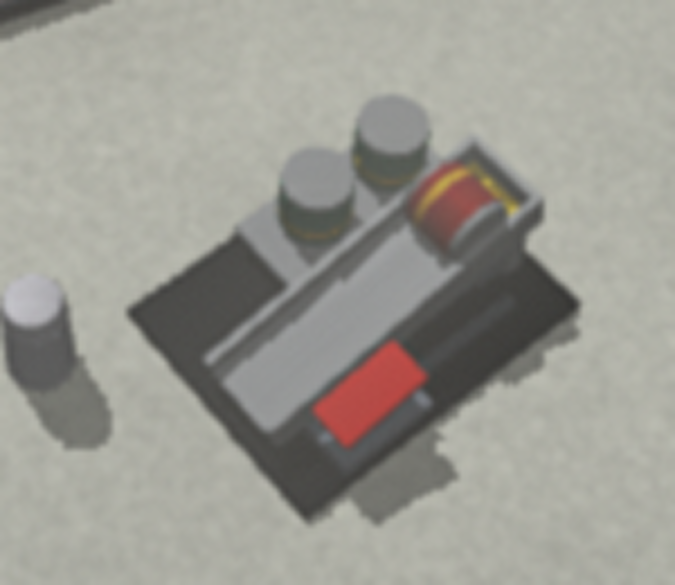

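View pics/c2.png

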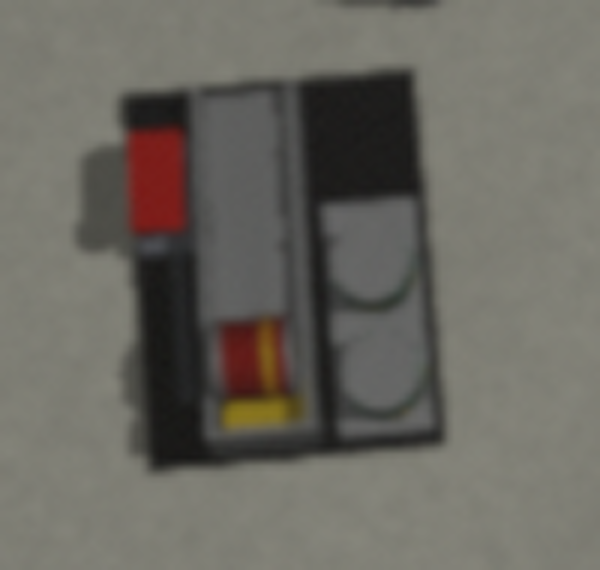

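```bash
cat > fit.py <<'E'
from h import *
from scipy.optimize import least_squares
C={n:np.load(n+".npz") for n in("scene","top")}
def proj(n,P):
    W=C[n]["world_to_cam"];p=P@W[:3,:3].T+W[:3,3];p=p*[1,-1,-1]
    p=p@C[n]["mtx"].T; return p[:,:2]/p[:,2:]
def un(n,u):
    u=np.array(u,float)
    return (u+.5)/4.5-.5+[270,190] if n=="scene" else (u+.5)/6-.5+[225,150]
B=lambda dx,y:[.048+dx*.0293,y,.052-.213*dx*.0293]
bar={"scene":([B(1,.035),B(1,.065),B(-1,.065),B(-1,.035)],[(313,408),(348,447),(428,380),(395,340)]),
 "top":([B(1,.065),B(1,.035),B(-1,.035),B(-1,.065)],[(128,130),(183,128),(187,232),(133,235)])}
oth={"scene":([[.098,-.024,.024],[.098,.024,.024]],[(222,380),(270,433)]),
 "top":([[.098,.029,.036],[.098,-.029,.036]],[(190,92),(298,85)])}
foot={"top":([(1,1),(1,0),(0,0),(0,1)],[(122,95),(413,72),(443,443),(150,470)]),
 "scene":([(1,0),(1,1),(0,1)],[(128,312),(308,522),(580,305)])}
def T(v,P):
    c,s=np.cos(v[2]),np.sin(v[2]);P=np.array(P)
    return P@np.array([[c,s,0],[-s,c,0],[0,0,1]])+[v[0],v[1],0]
def res(v):
    r=[]
    for n in C:
        for D in(bar,oth): r.append(proj(n,T(v,D[n][0]))-un(n,D[n][1]))
        F=[[v[3]+.215*a,v[4]+.165*b,.005] for a,b in foot[n][0]]
        r.append(proj(n,T(v,F))-un(n,foot[n][1]))
    return np.vstack(r).ravel()
o=least_squares(res,[.65,.12,.0,-.1,-.09],loss="soft_l1")
v=o.x; print(v.round(4)); print(res(v).reshape(-1,2).round(1).tolist())
print("bar",T(v,[[.048,.05,.052]]),"stop",T(v,[[.048,0,.0348]]))
E
python3 fit.py
```

```text
[ 0.5701  0.1855  0.103  -0.1062 -0.0943]
[[-0.4, 0.3], [-0.1, 0.5], [0.4, -0.7], [-0.4, -0.3], [-1.8, -1.7], [-0.4, 0.2], [-0.6, 0.3], [-0.3, 0.0], [0.6, 0.2], [-0.4, 0.8], [-0.5, 0.3], [-0.4, -0.3], [-0.5, -0.0], [0.1, 0.7], [-0.6, 0.3], [0.1, 0.2], [0.0, -0.4], [0.4, 0.5], [-0.2, 0.6]]
bar [[0.61272436 0.24016783 0.052     ]] stop [[0.61786279 0.19043257 0.0348    ]]
```

Emit:
{"op": "servo_tool", "data": {
  "commands": [0, 0, 0, 0, 0, -0.0134, -0.165, 0, 0, 0, 0, 0, -0.0134, -0.165, 0, 0, 0, 0, 0, -0.0134, -0.165, 0, 0, 0, 0, 0, -0.0131, -0.165, 0, 0, 0, 0, 0.0111, 0, -0.165, 0, 0, 0, 0, 0.0111, 0, -0.165, 0, 0, 0, 0, 0.0111, 0, -0.165, 0, 0, 0, 0, 0, 0, -0.165],
  "force": 40
}}

```text
t: 1.17
tcp_pos: [0.1461, 0.6086, 0.2308]
tool_rot: [-0.05, 0.993, -0.005, -0.104]
force: [0.4, 0.3, 0.1]
finger_gap: 0.414
gripper_force: 0.0
```

```bash
cat > go.py <<'E'
import sys
from h import *
from scipy.spatial.transform import Rotation as R
V=[.5701,.1855,.103]
Rz=R.from_euler("z",V[2]); slope=np.arctan(.213)
def target(p): return Rz.apply(p)+[V[0],V[1],0]
Rt=Rz.as_matrix()@np.array([[-np.cos(slope),0,-np.sin(slope)],[0,1,0],[np.sin(slope),0,-np.cos(slope)]])
s=manip.sense(); Rc=R.from_quat(s["tool_rot"])
p=np.array([float(a) for a in sys.argv[1:4]])/1e3
d=Rc.inv().apply(target(p)-s["tcp_pos"])
print("t",s["t"],"rackpos mm",(Rz.inv().apply(s["tcp_pos"]-[V[0],V[1],0])*1e3).round(1),"tgt",target(p).round(4))
print("shift tool mm",(d*1e3).round(1),"share",(d/.5).round(4),"rot share",((Rc.inv()*R.from_matrix(Rt)).as_rotvec()/2/np.pi).round(4))
print("gap",s["finger_gap"],"F",s["force"].round(2))
E
python3 go.py 48 25 150
```

```text
t 1.1667 rackpos mm [-378.3  464.5  230.8] tgt [0.6153 0.2153 0.15  ]
shift tool mm [-435.  -438.2  -10. ] share [-0.8699 -0.8765 -0.02  ] rot share [ 0.0001  0.0001 -0.0004]
gap 0.41393860787303616 F [0.37 0.33 0.11]
```

Emit:
{"op": "servo_tool", "data": {
  "commands": [-0.0395, -0.0398, -0.001, 0, 0, 0, -0.165, -0.0395, -0.0398, -0.001, 0, 0, 0, -0.165, -0.0395, -0.0398, -0.001, 0, 0, 0, -0.165, -0.0395, -0.0398, -0.001, 0, 0, 0, -0.165, -0.0395, -0.0398, -0.001, 0, 0, 0, -0.165, -0.0395, -0.0398, -0.001, 0, 0, 0, -0.165, -0.0395, -0.0398, -0.001, 0, 0, 0, -0.165, -0.0395, -0.0398, -0.001, 0, 0, 0, -0.165, -0.0395, -0.0398, -0.001, 0, 0, 0, -0.165, -0.0395, -0.0398, -0.001, 0, 0, 0, -0.165, -0.0395, -0.0398, -0.001, 0, 0, 0, -0.165]
}}

```text
t: 2.08
tcp_pos: [0.3792, 0.4117, 0.1916]
tool_rot: [-0.052, 0.993, -0.006, -0.103]
force: [-0.8, 0.5, -0.3]
finger_gap: 0.416
gripper_force: 0.0
```

Emit:
{"op": "servo_tool", "data": {
  "commands": [-0.0395, -0.0398, -0.001, 0, 0, 0, -0.165, -0.0395, -0.0398, -0.001, 0, 0, 0, -0.165, -0.0395, -0.0398, -0.001, 0, 0, 0, -0.165, -0.0395, -0.0398, -0.001, 0, 0, 0, -0.165, -0.0395, -0.0398, -0.001, 0, 0, 0, -0.165, -0.0395, -0.0398, -0.001, 0, 0, 0, -0.165, -0.0395, -0.0398, -0.001, 0, 0, 0, -0.165, -0.0395, -0.0398, -0.001, 0, 0, 0, -0.165, -0.0395, -0.0398, -0.001, 0, 0, 0, -0.165, -0.0395, -0.0398, -0.001, 0, 0, 0, -0.165, -0.0395, -0.0398, -0.001, 0, 0, 0, -0.165, 0, 0, 0, 0, 0, 0, -0.165]
}}

```text
t: 3.08
tcp_pos: [0.6179, 0.213, 0.151]
tool_rot: [-0.049, 0.994, -0.007, -0.102]
force: [0.1, 0.0, 0.1]
finger_gap: 0.419
gripper_force: 0.0
```

```bash
python3 go.py 48 25 80
```

```text
t 3.0833 rackpos mm [ 50.4  22.4 151. ] tgt [0.6153 0.2153 0.08  ]
shift tool mm [-12.1   2.8  70. ] share [-0.0242  0.0056  0.14  ] rot share [-0.0004  0.0009 -0.0007]
gap 0.4194758467143128 F [0.12 0.04 0.1 ]
```

Emit:
{"op": "servo_tool", "data": {
  "commands": [-0.0048, 0.0011, 0.028, 0, 0, 0, -0.165, -0.0048, 0.0011, 0.028, 0, 0, 0, -0.165, -0.0048, 0.0011, 0.028, 0, 0, 0, -0.165, -0.0048, 0.0011, 0.028, 0, 0, 0, -0.165, -0.0048, 0.0011, 0.028, 0, 0, 0, -0.165, 0, 0, 0, 0, 0, 0, -0.165, 0, 0, 0, 0, 0, 0, -0.165]
}}

```text
t: 3.67
tcp_pos: [0.6096, 0.2196, 0.0801]
tool_rot: [-0.052, 0.993, -0.006, -0.105]
force: [-0.4, -0.3, -0.7]
finger_gap: 0.417
gripper_force: 0.0
```

```bash
python3 go.py 48 25 40; python3 - <<'E'
from h import *
for n,r in(("scene",(210,310,290,400)),("top",(150,245,225,325))):
    p=manip.snapshot(n)["img"][r[0]:r[1],r[2]:r[3],::-1]
    p=cv2.resize(p,None,fx=6,fy=6,interpolation=2); cv2.imwrite(f"pics/{n}2.png",p[:594])
E
```

```text
t 3.6667 rackpos mm [42.8 29.8 80.1] tgt [0.6153 0.2153 0.04  ]
shift tool mm [-13.5  -4.8  38.2] share [-0.0271 -0.0097  0.0763] rot share [-0.0001 -0.0002  0.0001]
gap 0.41729575284517867 F [-0.4  -0.28 -0.74]
```

View pics/scene2.png

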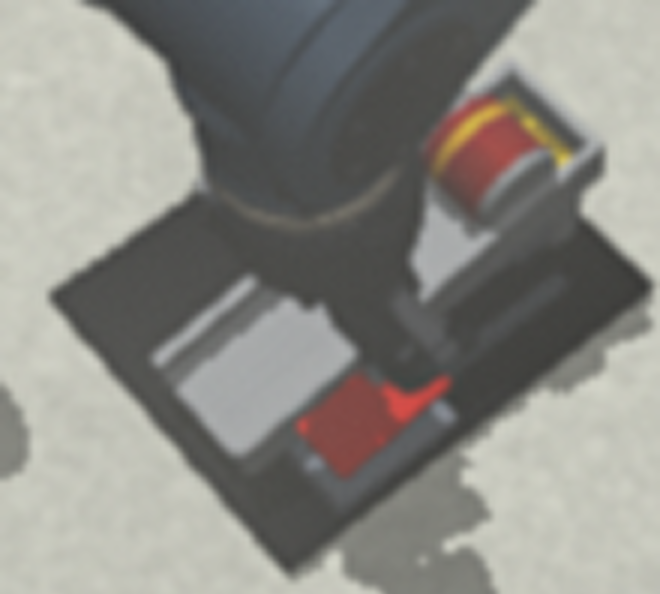

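```bash
python3 go.py 48 25 60; python3 - <<'E'
from h import *
p=manip.snapshot("top"); print(p["shot"])
E
python3 go.py 48 25 60
```

```text
t 3.7667 rackpos mm [44.2 29.7 81.6] tgt [0.6153 0.2153 0.06  ]
shift tool mm [-8.1 -4.7 20.3] share [-0.0163 -0.0094  0.0407] rot share [-0.      0.0003  0.0001]
gap 0.4177170537763516 F [-0.56  0.08  0.85]
5
t 3.8167 rackpos mm [44.5 29.6 81.9] tgt [0.6153 0.2153 0.06  ]
shift tool mm [-7.9 -4.6 20.7] share [-0.0159 -0.0092  0.0414] rot share [-0.      0.0004  0.0001]
gap 0.41559551091988606 F [0.13 0.62 0.47]
```

View pics/top2.png

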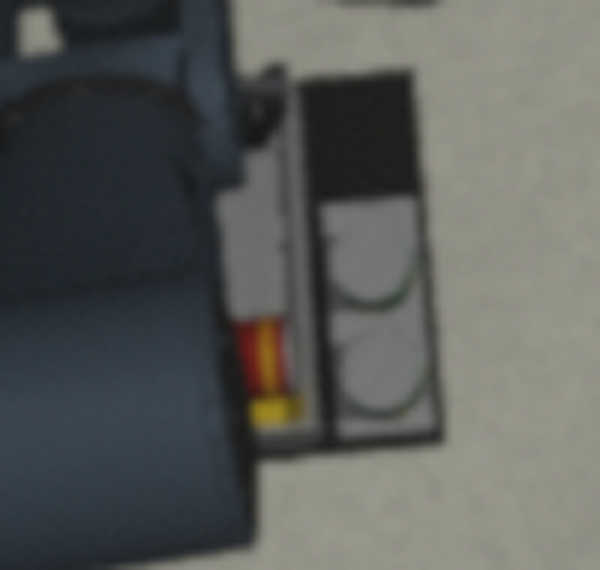

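Emit:
{"op": "servo_tool", "data": {
  "commands": [-0.004, -0.0023, 0.01, 0, 0, 0, -0.165, -0.004, -0.0023, 0.01, 0, 0, 0, -0.165, -0.004, -0.0023, 0.01, 0, 0, 0, -0.165, -0.004, -0.0023, 0.01, 0, 0, 0, -0.165, 0, 0, 0, 0, 0, 0, -0.165, 0, 0, 0, 0, 0, 0, -0.165, 0, 0, 0, 0, 0, 0, -0.165, 0, 0, 0, 0, 0, 0, -0.165]
}}

```text
t: 4.48
tcp_pos: [0.6148, 0.2151, 0.0598]
tool_rot: [-0.051, 0.993, -0.005, -0.104]
force: [-1.7, 0.1, 0.0]
finger_gap: 0.421
gripper_force: 0.0
```

```bash
python3 go.py 48 25 40; python3 - <<'E'
from h import *
p=manip.snapshot("scene")["img"][210:310,290:400,::-1]
cv2.imwrite(f"pics/scene3.png",cv2.resize(p,None,fx=6,fy=6,interpolation=2)[:594])
E
```

```text
t 4.4833 rackpos mm [47.5 24.8 59.8] tgt [0.6153 0.2153 0.04  ]
shift tool mm [-4.5  0.2 19.2] share [-0.0091  0.0004  0.0385] rot share [0.     0.0001 0.    ]
gap 0.42055799123057697 F [-1.74  0.14  0.02]
```

View pics/scene3.png

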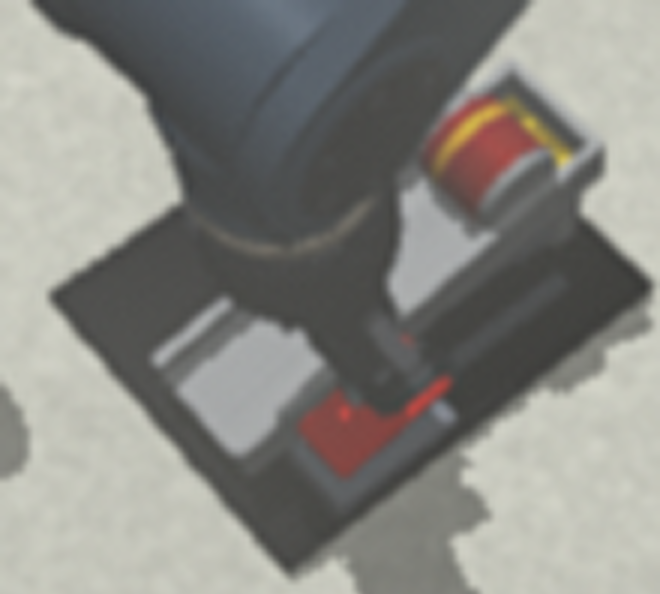

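Emit:
{"op": "servo_tool", "data": {
  "commands": [-0.0012, 0, 0.006, 0, 0, 0, -0.165, -0.0012, 0, 0.006, 0, 0, 0, -0.165, -0.0012, 0, 0.006, 0, 0, 0, -0.165, -0.0012, 0, 0.006, 0, 0, 0, -0.165, -0.0012, 0, 0.006, 0, 0, 0, -0.165, 0, 0, 0, 0, 0, 0, -0.165, 0, 0, 0, 0, 0, 0, -0.165, 0, 0, 0, 0, 0, 0, -0.165]
}}

```text
t: 5.2
tcp_pos: [0.6147, 0.2151, 0.0445]
tool_rot: [-0.051, 0.993, -0.005, -0.104]
force: [-0.4, -0.1, 3.8]
finger_gap: 0.414
gripper_force: 1.6
```

```bash
python3 go.py 48 25 40
```

```text
t 5.2 rackpos mm [47.4 24.8 44.5] tgt [0.6153 0.2153 0.04  ]
shift tool mm [-1.5  0.2  4.3] share [-0.0031  0.0003  0.0086] rot share [0.     0.0002 0.    ]
gap 0.41404539441537214 F [-0.37 -0.05  3.85]
```

Emit:
{"op": "servo_tool", "data": {
  "commands": [-0.0008, 0, 0.004, 0, 0, 0, -0.165, -0.0008, 0, 0.004, 0, 0, 0, -0.165, -0.0008, 0, 0.004, 0, 0, 0, -0.165, -0.0004, 0, 0.002, 0, 0, 0, -0.165, 0, 0, 0, 0, 0, 0, -0.165, 0, 0, 0, 0, 0, 0, -0.165]
}}

```text
t: 5.7
tcp_pos: [0.6147, 0.2152, 0.0394]
tool_rot: [-0.051, 0.993, -0.005, -0.104]
force: [-2.0, -0.5, 13.3]
finger_gap: 0.413
gripper_force: 6.4
```

```bash
python3 go.py 48 25 40;python3 - <<'E'
from h import *
p=manip.snapshot("scene")["img"][210:310,290:400,::-1]
cv2.imwrite(f"pics/scene4.png",cv2.resize(p,None,fx=6,fy=6,interpolation=2)[:594])
E
```

```text
t 5.7 rackpos mm [47.4 24.9 39.4] tgt [0.6153 0.2153 0.04  ]
shift tool mm [-0.4  0.1 -0.7] share [-0.0009  0.0002 -0.0014] rot share [0.     0.0002 0.0001]
gap 0.4127306326258796 F [-2.03 -0.52 13.3 ]
```

View pics/scene4.png

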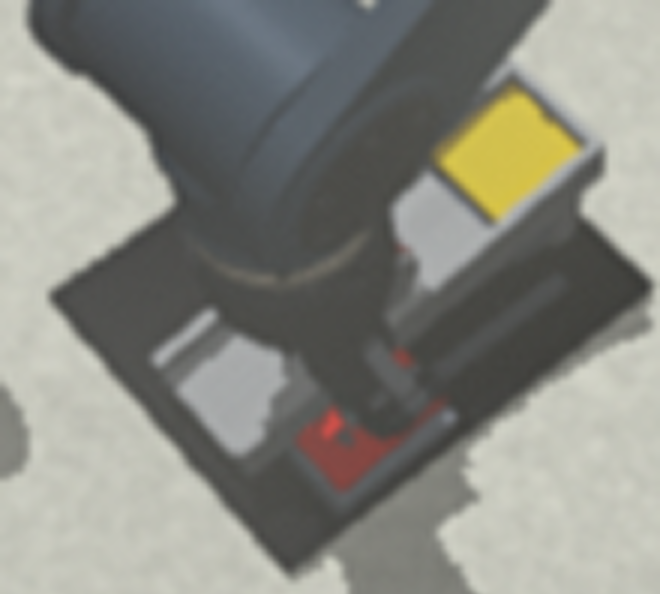

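The bar is down on its stop (13 N), the yellow plate is up and the well is empty. The tin's edge shows behind the gripper at about (400, 255). I'll hold until it settles.

Emit:
{"op": "servo_tool", "data": {
  "commands": [0, 0, 0, 0, 0, 0, -0.165, 0, 0, 0, 0, 0, 0, -0.165, 0, 0, 0, 0, 0, 0, -0.165, 0, 0, 0, 0, 0, 0, -0.165, 0, 0, 0, 0, 0, 0, -0.165, 0, 0, 0, 0, 0, 0, -0.165, 0, 0, 0, 0, 0, 0, -0.165, 0, 0, 0, 0, 0, 0, -0.165, 0, 0, 0, 0, 0, 0, -0.165, 0, 0, 0, 0, 0, 0, -0.165, 0, 0, 0, 0, 0, 0, -0.165, 0, 0, 0, 0, 0, 0, -0.165]
}}

```text
t: 6.75
tcp_pos: [0.6147, 0.2151, 0.0394]
tool_rot: [-0.051, 0.993, -0.005, -0.104]
force: [-1.9, -0.3, 12.9]
finger_gap: 0.417
gripper_force: 6.4
```

```bash
python3 go.py 48 25 40;python3 - <<'E'
from h import *
a=[]
for n,r in(("scene",(210,310,290,400)),("top",(150,245,225,325))):
    P=manip.snapshot(n)
    print(n,[(d["conf"],d["box"]) for d in manip.look_for(P,"tin")[:3]])
    p=P["img"][r[0]:r[1],r[2]:r[3],::-1]
    a.append(cv2.resize(p,(390,380),interpolation=2))
cv2.imwrite("pics/both5.png",np.hstack(a))
E
```

```text
t 6.75 rackpos mm [47.4 24.9 39.4] tgt [0.6153 0.2153 0.04  ]
shift tool mm [-0.4  0.1 -0.7] share [-0.0008  0.0003 -0.0015] rot share [0.     0.0002 0.0001]
gap 0.41677671665697713 F [-1.93 -0.3  12.9 ]
scene []
top []
```

View pics/both5.png

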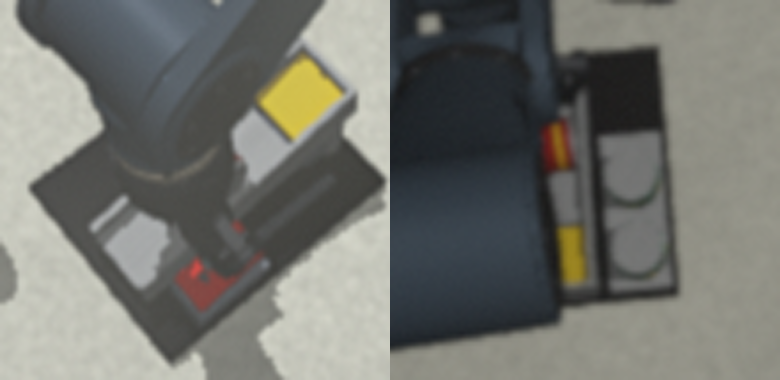

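The top view shows the tin lying still on the slide (right half, about (558, 147)), clear of the yellow well plate and against the catching finger. The spare tins have not moved, so I'm handing in.

```bash
python3 -c "
from h import *
print(manip.sign_off())"
```

```text
the job is handed in; nothing more can be done
None
```

I've handed the job in: the red bar is held fully down with about 13 N, and the tin looks at rest on the slide, clear of the well and against the catching finger; the hand-in gave no verdict.

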